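Index a clamped glass coaster to the red mark

TASK

The square glass coaster in the engraving jig has to be turned for its next cut. Swing the red-handled toggle clamp fully open, with it open turn the yellow dial clockwise until its white pointer is at the red mark, then swing the clamp back over centre so that it is shut on the glass. The coaster must stay flat in its nest and the other things on the bench must be left where they are.

Things in the scene. Friction and masses are not known exactly. Their poses are not given: they have to be found in the camera images.
- jig: Fixed jig on an aluminium base plate 150 x 400 x 18 mm (y from -220 to +180 mm). Origin on the table under the turntable axis; z up, x away from the robot at yaw 0. The turntable is at the origin, the toggle clamp at y = +105 mm, the dial on a grey plate (110 x 100 mm) at y = -145 mm whose top slopes 30 degrees down towards -y. 
- clamp (a joint): Toggle clamp hinge, rad: 0 shut with the pad on the glass, 1.25 fully open; axis along the jig's x. Shut, the handle stands upright and the arm lies level over the coaster; opening swings the handle towards the jig's +y and down (72 degrees from upright at 1.25) while the arm rises. A spring drives it shut below about 0.3 rad, open above; about 5 N at the grip.
- clamp_hinge (a point): Point on the clamp's hinge axis, 75 mm above the table. Its frame turns with the clamp: z runs along the handle towards its tip, x along the hinge axis (the jig's x).
- clamp_grip (a point): Point to grip, in the middle of the red handle, 115 mm from the hinge. The handle is a red round bar 18 mm thick, its red part from 59 to 151 mm from the hinge. Same axes as clamp_hinge.
- pad: Black rubber pad under the end of the clamp arm, 24 mm across, 12 mm high, on a stiff 3 mm spring plunger; origin at the centre of its underside. The arm, 20 mm wide, is 105 mm from hinge to pad.
- dial (a joint): Dial angle, rad, 0 at the start, grows clockwise seen from above the dial plate, range -0.1 to 2.3. It turns the turntable with the coaster by the same angle.
- dial_grip (a point): On the dial's axis, 34 mm above the dial plate: TCP here, tool along -z. z is the dial's axis (leaning 30 degrees to the jig's -y), y points along the yellow bar towards the pointer. The bar is 12 mm wide (x), 46 mm long (y), from 10 to 41 mm above the plate, on a grey disc of radius 28 mm whose top is 11 mm above the plate.
- dial_tip (a point): On the dial's white pointer, 26 mm from its axis; turns with the dial. Axes as dial_grip.
- mark (a joint): Angle of the red mark, rad, with the same zero and sense as the dial: the pointer is at the mark when the two joints are equal. It cannot be moved by touch.
- mark_tip (a point): Centre of the red mark, a flat tab 6 x 15 mm lying on the dial plate 41 mm from the dial's axis. y points outwards from that axis, z is the dial's axis.
- coaster: Loose square green glass coaster 80 x 80 x 8 mm; origin at the centre of its underside, 40 mm above the table. It lies between four brass lugs, with 1 mm of play, that stand 5 mm above the turntable.
- nest (a point): Centre of the turntable's top (dark disc, radius 62 mm, 40 mm above the table), where the coaster's origin belongs; turns with the turntable.
- tumbler: Bystander: clear drinking glass, 72 mm across, 90 mm tall; origin at the centre of its underside.
- stone: Bystander: black rubbing block 50 x 100 x 22 mm; origin at the centre of its underside.
- engraver: Bystander: green and orange cordless engraving pen lying down, 28 mm thick, about 170 mm long; origin at the centre of its underside.
- bur_jar: Bystander: small closed jar, 52 mm across, 60 mm tall; origin at the centre of its underside.
- spray: Bystander: blue bottle, 64 mm across, 170 mm tall; origin at the centre of its underside.
- wrench: Bystander: steel wrench, 150 mm long, lying; origin at the centre of its underside.
- goblet_cup: Bystander: white mug, 80 mm across, 80 mm tall; origin at the centre of its underside.
Not all that is in view belongs to the job. Several things have the shape of the coaster; the one meant has the colours described above.

How it is judged:
On the way, in this order (a step that is already met when the one before it is completed fails the run):
1. the clamp is swung open (joint above 1.0) before the dial has been turned (pointer within 4 mm of its start) (value of joint clamp above 1 rad and distance of dial_tip from where it was at the start of the episode below 0.004 m), for 0.2 s.
2. with the clamp open the dial stands at the red mark, within 0.15 rad (value of joint clamp above 0.9 rad and angle between the y axis of dial_grip and the y axis of mark_tip, either way round below 0.15 rad), for 0.3 s.
At the end, for the whole second after the job is handed in: The clamp is shut (joint below 0.1 rad) with its pad pressing on the coaster (over 1 N), the dial pointer is within 0.15 rad of the red mark, and the coaster lies at rest in its nest (origin within 5 mm, tilt under 0.05 rad, square to the lugs within 0.12 rad) (value of joint clamp below 0.1 rad and contact force between pad and coaster above 1 N and angle between the y axis of dial_grip and the y axis of mark_tip, either way round below 0.15 rad and distance between coaster and nest below 0.005 m and angle between coaster's own z axis and vertical below 0.05 rad and linear speed of coaster below 0.02 m/s and angle between the x axis of coaster and the x axis of nest, either way round below 0.12 rad); the robot touches nothing.
It fails at once if a bystander is moved by more than 25 mm (distance of any of tumbler, stone, engraver, bur_jar, spray, wrench, goblet_cup from where it was at the start of the episode above 0.025 m).
It fails at once if the coaster comes out of its nest or tips up (distance between coaster and nest above 0.012 m or angle between coaster's own z axis and vertical above 0.15 rad).
It also fails if it takes over 72 s, if anything falls off the work surface, if the arm or the gripper's body presses on something with over 40 N, if the wrist force passes 120 N, or if a joint passes its speed limit or range.

ROBOT

A 6-joint arm with a two-finger parallel gripper is mounted at the origin on the work surface. World frame = base frame: x ahead of the robot, y to its left, z up, the work surface at z = 0. Lengths are in m, angles in rad, forces in N, time in s.
With the tool pointing down it reaches from about 0.35 to 0.85 m from the base axis. Payload 8.1 kg.
Tool frame: the origin (TCP) lies between the finger pads, 19 mm behind the fingertips; this is the grasp point; z points along the fingers, y is the line along which they close (so a half turn about z gives the same grasp; the last joint's range is limited). The gripper opens to 85 mm and grips with 20 to 120 N. Pads are 22 mm wide; open, the fingers measure 114 mm over their backs; the gripper's body (76 mm by 85 mm) begins 54 mm behind the grasp point. The pads swing forward as they close: fully open they stand 13 mm farther back than shut.
Start: joints at [-1.229, 0.13, 1.488, -0, 1.523, -0.085], TCP at [0.248, -0.546, 0.25] pointing down, gripper open.
Joint ranges: [-2.96, 2.96], [-0.89, 2.26], [0.02, 2.5], [-1.34, 4.48], [0, 2.73], [-2.66, 2.66]. Speed limits (rad/s): [2.39, 2.39, 2.79, 3.14, 3.14, 3.14].

INTERFACE

Orientations are given as a unit quaternion [x, y, z, w].
In Python, from plant import observe, read_camera, camera_model, hand_in gives the robot as it stands.
- The arm moves only by the tool send_rows, never from a script. Its argument "increments" is a list of rows, each an object with "offset": the shift along the world's x, y, z in m, a list of three; "turn": the turn, a rotation vector about the world's x, y, z in degrees, a list of three; "claw": the opening, from 0 (shut) to 1 (fully open). In form: [{"offset": [dx, dy, dz], "turn": [rx, ry, rz], "claw": claw}, ...]. A call has 1 to 12 rows; each row is the pose to reach, as a shift and turn from the pose commanded when the call began; what a row does not reach only later rows make up. A row lasts 1/10 s, in which the tool goes at most 50 mm and 8.59 degrees, less where a joint would pass 70% of its speed; a pose out of reach is approached as far as the arm can. A call with a gripper value outside its range is refused whole. The fingers move at their own pace and stop on an object; "squeeze" is the grip in N (left out, the last holds). Time passes only in rows, so rows that repeat a pose let the fingers close. It gives the time, the measured TCP pose, the force, the opening and the grip force at its end, in the units of the state.
- observe(): the state, without advancing time (a new reading comes with each control period).
- read_camera(name): name is "scene" or "top" or "wrist"; returns the picture (480x640x3 uint8, red, green, blue); there is no depth.
- camera_model(name): a dict with "fx", "fy", "cx", "cy" (pixels), "camera_from_world" (4x4, takes a point from world to camera coordinates); the wrist camera has in their place "mount" (4x4, takes a point from camera to tool coordinates, whose origin is the TCP and whose axes are the flange's). Camera axes: x right, y down, z forward; pixel columns grow to the right and rows downward; lengths in m; the calibration is good to about 2 mm. The wrist camera is an equidistant fisheye: a pixel r from the principal point sees the ray r / f radians off the axis. A picture is of the moment at which its call begins: read the wrist's pose just before it. camera_model takes no time and is no camera call.
- hand_in(): hands the job in; it is judged then, once.
The state is a dict: "t": time; "q": joint angles; "qvel": joint speeds; "joint_torque": joint torques, N m; "position": TCP position; "tool_rot": TCP orientation; "ft_force": force on the tool from outside, world axes, zero at the start; "ft_torque": the same for the moment, N m; "finger_gap": opening from 0.0 (shut) to 1.0 (fully open); "grip_force": force on a finger pad.
Only numpy, scipy, OpenCV 4.12 (cv2) and the standard library are available. Lean on these libraries where they do the work, as an engineer would, in place of code of your own. Each camera call takes 0.05 s, during which the arm holds its last target. There are 200 camera calls.

## Working session

There is one attempt and no reset: what is moved stays moved. The work goes in short steps, Python scripts to look and compute and a tool call to move; the robot and the scene stay as the last step left them, time stands still between calls to the robot, and variables do not carry over. Pictures are saved under pics/ and viewed, at most 10 in all, crops included, and the job is handed in when it is done.

Besides the shell and the picture viewer there is one more tool, called after ">>>" as name([rows], argument=value, ...), one row to a line, values as JSON. send_rows: Moves the arm, as the interface text tells. Its arguments: {"type":"object","properties":{"increments":{"type":"array"},"squeeze":{"type":"number"}},"required":["increments"]}

```bash
mkdir -p pics; ls; python3 - <<'E'
from plant import *
import cv2,numpy as np
print({k:np.round(v,3) for k,v in observe().items()})
for n in("scene","top"):
    im=read_camera(n);cv2.imwrite(f"pics/{n}0.png",im[:,:,::-1])
    m=camera_model(n);print(n,{k:np.round(v,4).tolist() for k,v in m.items()})
print({k:np.round(v,4).tolist() for k,v in camera_model("wrist").items()})
E
```

```text
pics
{'t': np.float64(0.0), 'q': array([-1.229,  0.131,  1.489, -0.   ,  1.523, -0.085]), 'qvel': array([-0.001, -0.001, -0.   ,  0.   ,  0.   ,  0.   ]), 'joint_torque': array([ 1.0000e-03, -5.6940e+01, -5.0055e+01, -0.0000e+00,  1.5000e-02,
       -0.0000e+00]), 'position': array([ 0.248, -0.546,  0.249]), 'tool_rot': array([ 0.977,  0.212, -0.   , -0.001]), 'ft_force': array([ 0.815, -0.413,  0.233]), 'ft_torque': array([0.017, 0.024, 0.012]), 'grip_force': np.float64(0.0), 'finger_gap': np.float64(1.002)}
scene {'fx': 575.7046, 'fy': 575.7046, 'cx': 317.5207, 'cy': 239.7502, 'camera_from_world': [[0.5192, 0.8546, 0.0032, -0.273], [0.6626, -0.4002, -0.6331, -0.2668], [-0.5398, 0.3308, -0.7741, 1.7446], [0.0, 0.0, 0.0, 1.0]]}
top {'fx': 586.5737, 'fy': 586.5737, 'cx': 309.7797, 'cy': 237.5484, 'camera_from_world': [[-0.0379, -0.9993, -0.0024, -0.0015], [-0.9774, 0.0376, -0.2079, 0.5534], [0.2079, -0.0056, -0.9781, 1.5785], [0.0, 0.0, 0.0, 1.0]]}
{'fx': 371.6483, 'fy': 371.6483, 'cx': 324.4735, 'cy': 237.2379, 'mount': [[0.0007, -0.9524, -0.3049, 0.0786], [1.0, 0.001, -0.0006, -0.0004], [0.0008, -0.3049, 0.9524, -0.1238], [0.0, 0.0, 0.0, 1.0]]}
```

View pics/scene0.png

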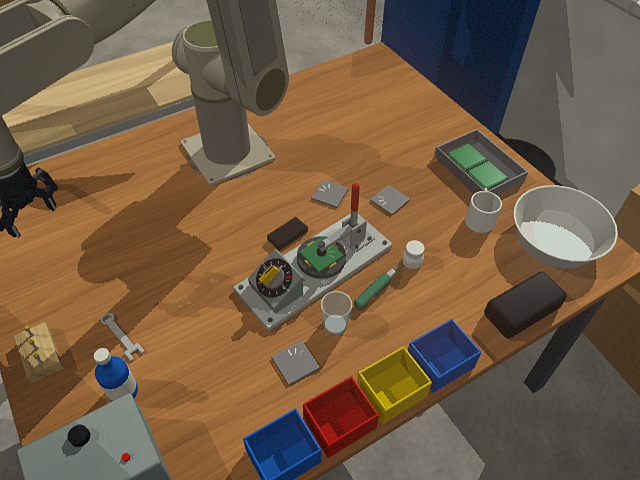

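View pics/top0.png

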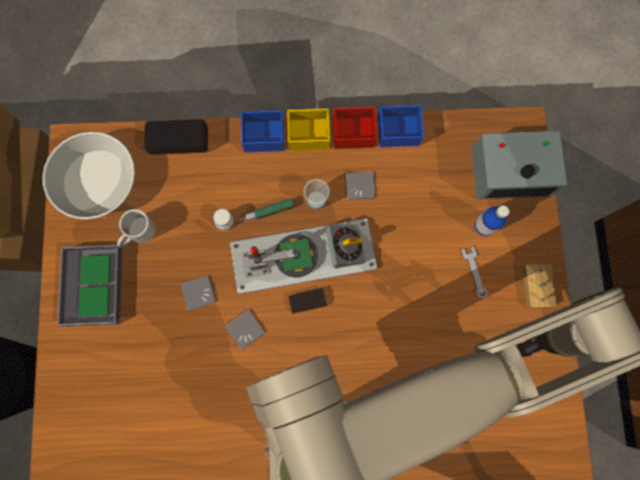

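The scene view has the jig at about (315,265), with the red handle near (355,200) and the dial near (272,277). In the top view the turntable is at (296,256), the dial at (347,243) and the clamp at about (255,258). Next I'll take enlarged crops of both.

```bash
python3 - <<'E'
import cv2,numpy as np
a=cv2.imread("pics/top0.png")[205:305,220:390];b=cv2.imread("pics/scene0.png")[175:335,225:400]
a=cv2.resize(a,None,fx=4.7,fy=4.7,interpolation=cv2.INTER_CUBIC)
cv2.imwrite("pics/c1.png",a)
cv2.imwrite("pics/c2.png",cv2.resize(b,None,fx=3.75,fy=3.75,interpolation=cv2.INTER_CUBIC))
E
```

```text
(no output)
```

View pics/c1.png

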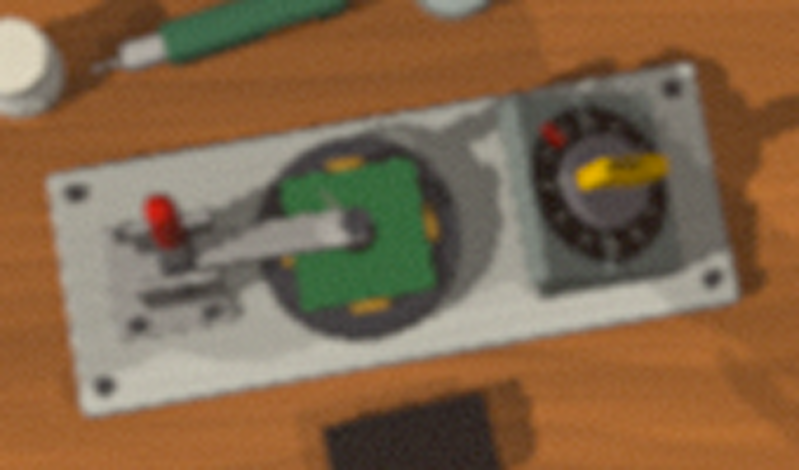

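View pics/c2.png

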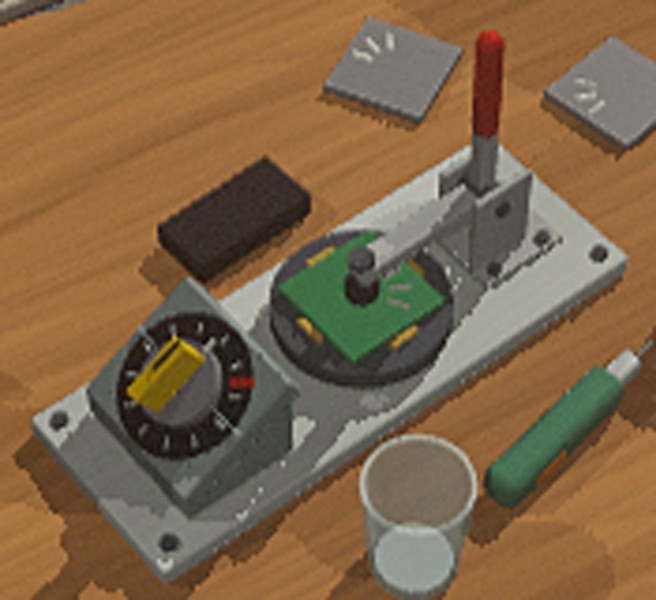

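Top crop: the plate corners are at crop (47,178), (690,65), (740,297) and (88,415), and its screws at (77,192), (673,88), (713,278) and (105,387). The red mark is at (552,133), and the dial is centred near (605,180) with its bar along the plate. Scene crop: the screws are at (59,420), (169,543) and (599,253), the mark at (241,382), and the handle runs from (488,38) to (485,135). I'll measure these by code.

```bash
cat > h.py <<'E'
import numpy as np,cv2
from plant import *
from scipy.spatial.transform import Rotation as R
def ray(n,p,S=None):
    m=camera_model(n);T=np.linalg.inv(m["camera_from_world"])
    d=T[:3,:3]@[(p[0]-m["cx"])/m["fx"],(p[1]-m["cy"])/m["fy"],1]
    return T[:3,3],d/np.linalg.norm(d)
def wray(p,s):
    m=camera_model("wrist");M=np.array(m["mount"]);v=np.array([p[0]-m["cx"],p[1]-m["cy"]])
    r=np.linalg.norm(v);a=r/m["fx"];d=np.r_[np.sin(a)*v/max(r,1e-9),np.cos(a)]
    Q=R.from_quat(s["tool_rot"]).as_matrix()
    return Q@M[:3,3]+s["position"],Q@M[:3,:3]@d
def plane(r,z): return r[0]+r[1]*(z-r[0][2])/r[1][2]
def tri(a,b):
    A=[];B=[]
    for o,d in(a,b):
        P=np.eye(3)-np.outer(d,d);A.append(P);B.append(P@o)
    X=np.linalg.solve(sum(A),sum(B))
    return X,max(np.linalg.norm(A[i]@X-B[i]) for i in(0,1))
E
python3 - <<'E'
from h import *
np.set_printoptions(precision=4,suppress=True)
t=lambda x,y:ray("top",(220+x/4.7-.4,205+y/4.7-.4)); s=lambda x,y:ray("scene",(225+x/3.75-.4,175+y/3.75-.4))
T=[(77,192),(673,88),(713,278),(105,387)];S={3:0,1:(0,0)}
P=np.array([plane(t(*c),.018) for c in T]);print("screws",P[:,:2].tolist(),"mean",P.mean(0))
C=np.array([plane(t(*c),.018) for c in [(47,178),(690,65),(740,297),(88,415)]]);print("corners",C[:,:2],C.mean(0))
for c in(P,C):
    d=(c[0]+c[3]-c[1]-c[2]);yaw=np.arctan2(-d[0],d[1]);print("yaw",yaw, np.linalg.norm(d)/2)
    y=np.array([-np.sin(yaw),np.cos(yaw)]);print("jig origin",c.mean(0)[:2]+.02*y)
print("scene screws",[plane(s(*c),.018)[:2] for c in[(59,420),(169,543),(599,253)]])
print("tri screw near -y",tri(t(673,88),s(169,543)),tri(t(713,278),s(59,420)))
print("mark",tri(t(552,133),s(241,382)))
# colour blobs
ti=cv2.imread("pics/top0.png");si=cv2.imread("pics/scene0.png")
for n,im,(x0,y0,x1,y1) in(("top",ti,(220,205,390,305)),("scene",si,(225,175,400,335))):
    h=cv2.cvtColor(im,cv2.COLOR_BGR2HSV)
    for c,lo,hi in(("red",(170,150,60),(180,255,255)),("red2",(0,170,60),(4,255,255)),("yel",(21,130,60),(33,255,255)),("grn",(50,100,40),(80,255,255))):
        m=np.zeros(h.shape[:2],np.uint8);m[y0:y1,x0:x1]=cv2.inRange(h,lo,hi)[y0:y1,x0:x1]
        k,_,st,ce=cv2.connectedComponentsWithStats(m)
        print(n,c,[(st[i].tolist(),ce[i].round(1).tolist()) for i in range(1,k) if st[i][4]>5])
E
```

```text
screws [[0.5464829924431086, 0.1883712587069413], [0.5973540208627917, -0.17672260665130596], [0.47892531564180046, -0.1941387563322225], [0.4269307689090007, 0.1730299124831091]] mean [ 0.5124 -0.0024  0.018 ]
corners [[ 0.5559  0.2065]
 [ 0.6114 -0.1879]
 [ 0.4667 -0.2097]
 [ 0.4105  0.1834]] [ 0.5111 -0.0019  0.018 ]
yaw 0.13956311343102243 0.3697261640409571
jig origin [0.5096 0.0174]
yaw 0.14097817223497652 0.3977064553865378
jig origin [0.5083 0.0179]
scene screws [array([ 0.4772, -0.1917]), array([ 0.5966, -0.1745]), array([0.545, 0.192])]
tri screw near -y (array([ 0.5973, -0.1757,  0.0198]), np.float64(0.0008909876009002974)) (array([ 0.4788, -0.1931,  0.0208]), np.float64(0.000814070677799661))
mark (array([ 0.5568, -0.0976,  0.0876]), np.float64(0.00012132430528505608))
top red []
top red2 [([336, 232, 4, 5, 14], [337.4, 233.7]), ([251, 247, 7, 10, 42], [254.0, 251.3])]
top yel [([343, 238, 19, 7, 97], [351.8, 241.1]), ([290, 240, 7, 2, 7], [293.0, 240.1]), ([295, 268, 7, 2, 8], [298.1, 268.6])]
top grn [([256, 205, 32, 12, 107], [269.3, 209.4]), ([280, 239, 32, 32, 579], [297.6, 254.8])]
scene red []
scene red2 [([351, 184, 8, 17, 75], [354.9, 191.4]), ([351, 202, 7, 9, 34], [354.5, 205.6]), ([286, 275, 7, 4, 17], [288.8, 276.6])]
scene yel [([305, 260, 3, 4, 7], [305.9, 261.6]), ([330, 262, 6, 6, 14], [332.4, 264.3]), ([259, 265, 21, 20, 204], [268.7, 274.7])]
scene grn [([300, 237, 43, 35, 578], [319.8, 255.4]), ([366, 281, 10, 10, 10], [370.5, 285.5]), ([359, 293, 5, 5, 7], [361.1, 295.1])]
```

>>> send_rows([
  {"offset":[0.02,0.03,0.04],"turn":[0,0,6],"claw":1},
  {"offset":[0.05,0.065,0.06],"turn":[0,0,13],"claw":1},
  {"offset":[0.08,0.1,0.06],"turn":[0,0,20],"claw":1},
  {"offset":[0.105,0.14,0.06],"turn":[0,0,28],"claw":1},
  {"offset":[0.13,0.175,0.06],"turn":[0,0,35],"claw":1},
  {"offset":[0.16,0.21,0.06],"turn":[0,0,42],"claw":1},
  {"offset":[0.19,0.25,0.06],"turn":[0,0,50],"claw":1},
  {"offset":[0.22,0.29,0.06],"turn":[0,0,58],"claw":1},
  {"offset":[0.25,0.33,0.05],"turn":[0,0,66],"claw":1},
  {"offset":[0.28,0.385,0.03],"turn":[0,0,73.5],"claw":1},
  {"offset":[0.28,0.385,0.03],"turn":[0,0,73.5],"claw":1},
  {"offset":[0.28,0.385,0.03],"turn":[0,0,73.5],"claw":1},
])

```text
t: 1.3
position: [0.5284, -0.1588, 0.2782]
tool_rot: [0.655, 0.755, -0.0, -0.002]
ft_force: [-0.5, -0.4, -0.3]
finger_gap: 1.0
grip_force: 0.0
```

>>> send_rows([
  {"offset":[0,0,0],"turn":[0,0,0],"claw":1},
  {"offset":[0,0,0],"turn":[0,0,0],"claw":1},
])

```text
t: 1.5
position: [0.528, -0.1626, 0.2806]
tool_rot: [0.657, 0.754, -0.0, 0.0]
ft_force: [0.5, -0.1, 1.0]
finger_gap: 1.002
grip_force: 0.0
```

```bash
python3 - <<'E'
from h import *
s=observe();im=read_camera("wrist");cv2.imwrite("pics/w1.png",im[:,:,::-1]);np.save("w1.npy",s,allow_pickle=True)
print({k:np.round(v,4).tolist() for k,v in s.items() if k in("t","q","position","tool_rot","ft_force")})
E
```

```text
{'t': 1.5, 'q': [-0.3912, -0.0098, 1.5786, -0.0005, 1.572, -0.5276], 'position': [0.528, -0.1626, 0.2806], 'tool_rot': [0.6573, 0.7537, -0.0001, 0.0004], 'ft_force': [0.4768, -0.1211, 1.0224]}
```

View pics/w1.png

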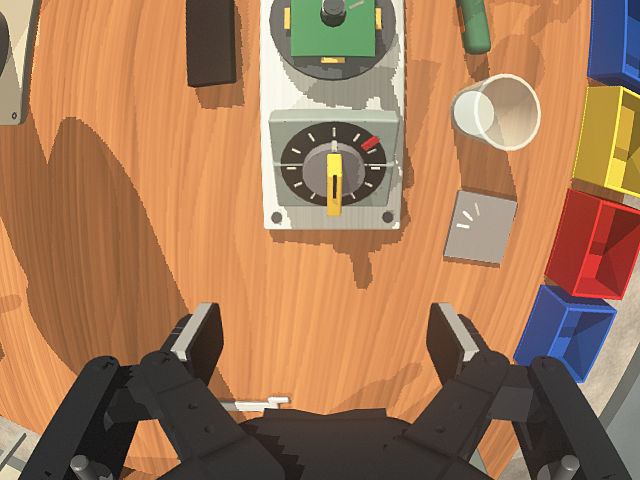

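Wrist view: the dial is at about (333,168), with its white pointer at (334,146) on the upslope side and the yellow bar spanning (334,153) to (334,214). The red mark is at (371,143), clockwise from the pointer.

```bash
cat >> h.py <<'E'
yaw=0.140;O=np.array([.509,.0178,0]);J=R.from_euler("z",yaw).as_matrix()
n=J@[0,-.5,np.sqrt(.75)];v=J@[0,np.sqrt(.75),.5];u=J@[1,0,0];C0=O+J@[0,-.145,.0737]
def dplane(r,h):
    o,d=r;X=o+d*(((C0+h*n-o)@n)/(d@n));return np.array([(X-C0)@u,(X-C0)@v])
def blob(im,lo,hi,box):
    x0,y0,x1,y1=box;h=cv2.cvtColor(im,cv2.COLOR_BGR2HSV);m=np.zeros(h.shape[:2],np.uint8)
    m[y0:y1,x0:x1]=cv2.inRange(h,lo,hi)[y0:y1,x0:x1]
    k,_,st,ce=cv2.connectedComponentsWithStats(m);i=1+np.argmax(st[1:,4])
    return ce[i],st[i],m
E
python3 - <<'E'
from h import *
np.set_printoptions(precision=4,suppress=True)
s=np.load("w1.npy",allow_pickle=True).item();im=cv2.imread("pics/w1.png")
c,st,_=blob(im,(0,150,80),(6,255,255),(350,120,400,165));p=dplane(wray(c,s),0.001);print("mark",c,st,p,np.hypot(*p),np.arctan2(p[0],p[1]))
c,st,m=blob(im,(18,120,80),(35,255,255),(310,130,360,230));print("bar",c,st)
e=[]
for r in range(st[1],st[1]+st[3]+0,6):
    x=np.where(m[r])[0];print(r,x.min(),x.max(),end="; ")
for q in((334.5,154),(335,212),(334,144)):
    for h in(.041,.011):print(q,h,dplane(wray(q,s),h))
# refine jig: tri wrist+top for screws, mark, and base corners
for q in((276,217),(388,217),(264,228),(401,229)):print(plane(wray(q,s),.018))
print("mark tri",tri(wray(blob(im,(0,150,80),(6,255,255),(350,120,400,165))[0],s),ray("top",(337.4,233.7))),tri(wray(blob(im,(0,150,80),(6,255,255),(350,120,400,165))[0],s),ray("scene",(288.8,276.6))))
t=lambda x,y:ray("top",(220+x/4.7-.4,205+y/4.7-.4)); S=lambda x,y:ray("scene",(225+x/3.75-.4,175+y/3.75-.4))
print("handle tip",tri(t(158,203),S(489,36)))
print("handle base of red",tri(t(170,243),S(485,135)))
print("hinge exp",O+J@[0,.105,.075],"dialgrip exp",C0+.034*n)
E
```

```text
mark [369.5108 142.8273] [361 136  18  15 139] [0.0323 0.0295] 0.04378363588686494 0.8301872877556512
bar [333.9693 183.987 ] [327 154  16  62 846]
154 328 340; 160 327 341; 166 327 341; 172 327 342; 178 327 342; 184 327 341; 190 327 341; 196 327 341; 202 327 341; 208 327 340; 214 328 339; (334.5, 154) 0.041 [0.0016 0.0456]
(334.5, 154) 0.011 [0.0026 0.0246]
(335, 212) 0.041 [ 0.0029 -0.0134]
(335, 212) 0.011 [ 0.0041 -0.0422]
(334, 144) 0.041 [0.0011 0.0544]
(334, 144) 0.011 [0.002  0.0346]
[ 0.4797 -0.1915  0.018 ]
[ 0.5998 -0.1749  0.018 ]
[ 0.4678 -0.2057  0.018 ]
[ 0.6167 -0.1862  0.018 ]
mark tri (array([ 0.5619, -0.0991,  0.0547]), np.float64(0.0013306937826751918)) (array([ 0.5576, -0.0972,  0.0878]), np.float64(0.0007669643454277575))
handle tip (array([0.4963, 0.1196, 0.2268]), np.float64(0.0003395055116386407))
handle base of red (array([0.4929, 0.1234, 0.1296]), np.float64(0.0009271367382155118))
hinge exp [0.4943 0.1218 0.075 ] dialgrip exp [ 0.5316 -0.1426  0.1031]
```

>>> send_rows([
  {"offset":[0,0.04,0.03],"turn":[0,0,0],"claw":1},
  {"offset":[-0.01,0.08,0.04],"turn":[0,0,0],"claw":1},
  {"offset":[-0.015,0.12,0.04],"turn":[0,0,0],"claw":1},
  {"offset":[-0.02,0.16,0.04],"turn":[0,0,0],"claw":1},
  {"offset":[-0.025,0.2,0.04],"turn":[0,0,0],"claw":1},
  {"offset":[-0.03,0.24,0.04],"turn":[0,0,0],"claw":1},
  {"offset":[-0.0325,0.284,0.04],"turn":[0,0,0],"claw":1},
  {"offset":[-0.0325,0.284,0.04],"turn":[0,0,0],"claw":1},
  {"offset":[-0.0325,0.284,0.03],"turn":[0,0,0],"claw":1},
  {"offset":[-0.0325,0.284,0.02],"turn":[0,0,0],"claw":1},
  {"offset":[-0.0325,0.284,0.01],"turn":[0,0,0],"claw":1},
  {"offset":[-0.0325,0.284,0],"turn":[0,0,0],"claw":1},
])

```text
t: 2.75
position: [0.4958, 0.1215, 0.2785]
tool_rot: [0.657, 0.754, -0.0, -0.0]
ft_force: [-0.3, -0.2, -0.7]
finger_gap: 0.998
grip_force: 0.0
```

```bash
python3 - <<'E'
from h import *
s=observe();im=read_camera("wrist");cv2.imwrite("pics/w2.png",im[:,:,::-1]);np.save("w2.npy",s,allow_pickle=True)
print({k:np.round(v,4).tolist() for k,v in s.items() if k in("t","q","position","tool_rot","ft_force")})
E
```

```text
{'t': 2.75, 'q': [0.1399, -0.1231, 1.6906, -0.0002, 1.5751, 0.0033], 'position': [0.4958, 0.1215, 0.2785], 'tool_rot': [0.6572, 0.7537, -0.0005, -0.0003], 'ft_force': [-0.2989, -0.2425, -0.6508]}
```

View pics/w2.png

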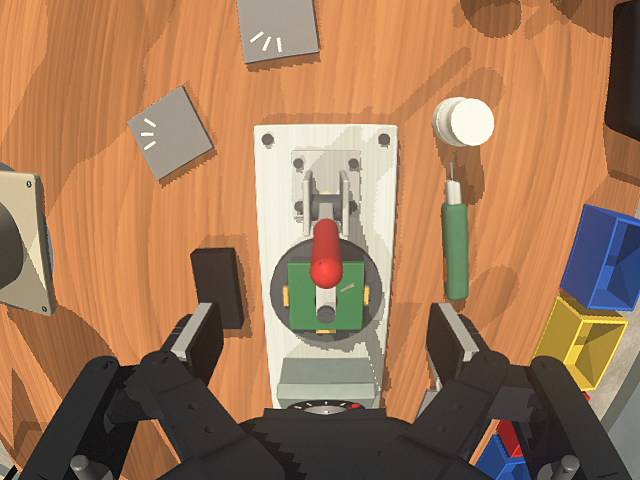

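The handle tip at (326,272) sits midway between the fingers, at columns 212 and 437. I'll descend and grip.

>>> send_rows([
  {"offset":[0,0,-0.025],"turn":[0,0,0],"claw":1},
  {"offset":[0,0,-0.05],"turn":[0,0,0],"claw":1},
  {"offset":[0,0,-0.075],"turn":[0,0,0],"claw":1},
  {"offset":[0,0,-0.09],"turn":[0,0,0],"claw":1},
  {"offset":[0,0,-0.09],"turn":[0,0,0],"claw":1},
  {"offset":[0,0,-0.09],"turn":[0,0,0],"claw":0},
  {"offset":[0,0,-0.09],"turn":[0,0,0],"claw":0},
  {"offset":[0,0,-0.09],"turn":[0,0,0],"claw":0},
  {"offset":[0,0,-0.09],"turn":[0,0,0],"claw":0},
  {"offset":[0,0,-0.09],"turn":[0,0,0],"claw":0},
  {"offset":[0,0,-0.09],"turn":[0,0,0],"claw":0},
  {"offset":[0,0,-0.09],"turn":[0,0,0],"claw":0},
], squeeze=30)

```text
t: 4.0
position: [0.4964, 0.123, 0.1908]
tool_rot: [0.656, 0.754, 0.001, 0.0]
ft_force: [-0.3, 0.1, 6.2]
finger_gap: 0.207
grip_force: 29.3
```

>>> send_rows([
  {"offset":[-0.0017,0.0119,-0.0006],"turn":[-3,-0.4,0],"claw":0},
  {"offset":[-0.0034,0.0238,-0.0025],"turn":[-6,-0.8,0],"claw":0},
  {"offset":[-0.005,0.0352,-0.0057],"turn":[-9,-1.3,0],"claw":0},
  {"offset":[-0.0065,0.0464,-0.01],"turn":[-12,-1.7,0],"claw":0},
  {"offset":[-0.008,0.057,-0.0155],"turn":[-15,-2.1,0],"claw":0},
  {"offset":[-0.0094,0.067,-0.0221],"turn":[-18,-2.5,0],"claw":0},
  {"offset":[-0.0108,0.0763,-0.0297],"turn":[-21,-2.9,0],"claw":0},
  {"offset":[-0.0119,0.0847,-0.0382],"turn":[-24,-3.4,0],"claw":0},
  {"offset":[-0.013,0.0923,-0.0476],"turn":[-27,-3.8,0],"claw":0},
  {"offset":[-0.0139,0.0988,-0.0578],"turn":[-30,-4.2,0],"claw":0},
  {"offset":[-0.0147,0.1042,-0.0686],"turn":[-33,-4.6,0],"claw":0},
  {"offset":[-0.0152,0.108,-0.0787],"turn":[-36,-5,0],"claw":0},
])

```text
t: 5.2
position: [0.4812, 0.2319, 0.1111]
tool_rot: [0.623, 0.717, -0.205, 0.236]
ft_force: [3.1, 0.1, 0.6]
finger_gap: 0.201
grip_force: 29.4
```

>>> send_rows([
  {"offset":[0,0,0],"turn":[0,0,0],"claw":0},
  {"offset":[0,0,0],"turn":[0,0,0],"claw":0},
])

```text
t: 5.4
position: [0.4811, 0.232, 0.1103]
tool_rot: [0.623, 0.718, -0.204, 0.235]
ft_force: [3.3, 4.3, -2.6]
finger_gap: 0.202
grip_force: 29.9
```

```bash
python3 - <<'E'
from h import *
s=observe();im=read_camera("scene");cv2.imwrite("pics/s2.png",cv2.resize(im[130:370,210:470,::-1],None,fx=2.4,fy=2.4))
print({k:np.round(v,4).tolist() for k,v in s.items() if k in("t","q","position","tool_rot","ft_force")})
E
```

```text
{'t': 5.4, 'q': [0.6841, 0.3858, 1.5822, -0.5319, 1.5411, 0.6603], 'position': [0.4811, 0.232, 0.1103], 'tool_rot': [0.6229, 0.7176, -0.2042, 0.2353], 'ft_force': [3.3281, 4.2581, -2.5808]}
```

View pics/s2.png

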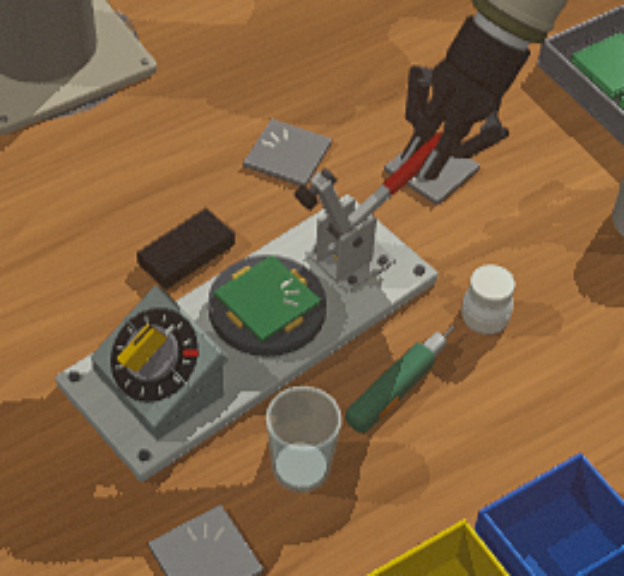

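The clamp is fully open: the handle is held low at about (415,165), the arm has risen near (325,190), the coaster lies flat and the dial hasn't moved. I'll release and retreat along the tool axis.

>>> send_rows([
  {"offset":[0,0,0],"turn":[0,0,0],"claw":1},
  {"offset":[0,0,0],"turn":[0,0,0],"claw":1},
  {"offset":[0,0,0],"turn":[0,0,0],"claw":1},
  {"offset":[0,0,0],"turn":[0,0,0],"claw":1},
  {"offset":[0,0,0],"turn":[0,0,0],"claw":1},
  {"offset":[-0.002,0.015,0.02],"turn":[0,0,0],"claw":1},
  {"offset":[-0.005,0.035,0.05],"turn":[0,0,0],"claw":1},
  {"offset":[-0.01,0.06,0.085],"turn":[0,0,0],"claw":1},
  {"offset":[-0.01,0.07,0.125],"turn":[6,1,0],"claw":1},
  {"offset":[-0.01,0.07,0.165],"turn":[12,2,0],"claw":1},
  {"offset":[-0.01,0.06,0.205],"turn":[20,2.8,0],"claw":1},
  {"offset":[-0.01,0.05,0.22],"turn":[28,4,0],"claw":1},
])

```text
t: 6.65
position: [0.4719, 0.2822, 0.3376]
tool_rot: [0.654, 0.754, -0.041, 0.052]
ft_force: [0.3, 0.0, 1.4]
finger_gap: 0.999
grip_force: 0.0
```

```bash
python3 - <<'E'
from h import *
O=np.array([.511,.0178,0]);C0=O+J@[0,-.145,.0737]
s=observe();Q=R.from_quat(s["tool_rot"])
# target: z=-n, tool x = v (upslope)
x=v;z=-n;y=np.cross(z,x);T=R.from_matrix(np.c_[x,y,z])
print(s["t"],s["position"],"turn",(T*Q.inv()).as_rotvec(degrees=True),"goal.09",C0+.124*n-s["position"],"n",n)
E
```

```text
6.65 [0.47185084 0.28222418 0.33755032] turn [37.18118613  5.669478    0.04669794] goal.09 [ 0.06803459 -0.46939889 -0.15646317] n [ 0.06977156 -0.495108    0.8660254 ]
```

>>> send_rows([
  {"offset":[0.006,-0.04,0],"turn":[4,0.6,0],"claw":1},
  {"offset":[0.012,-0.085,0],"turn":[8,1.2,0],"claw":1},
  {"offset":[0.018,-0.13,0],"turn":[12,1.8,0],"claw":1},
  {"offset":[0.024,-0.175,0],"turn":[16,2.4,0],"claw":1},
  {"offset":[0.03,-0.22,0],"turn":[20,3,0],"claw":1},
  {"offset":[0.037,-0.265,0],"turn":[24,3.6,0],"claw":1},
  {"offset":[0.044,-0.31,-0.01],"turn":[28,4.2,0],"claw":1},
  {"offset":[0.05,-0.355,-0.04],"turn":[32,4.8,0],"claw":1},
  {"offset":[0.056,-0.4,-0.07],"turn":[36,5.4,0],"claw":1},
  {"offset":[0.062,-0.435,-0.11],"turn":[37.2,5.7,0],"claw":1},
  {"offset":[0.068,-0.469,-0.15],"turn":[37.2,5.7,0],"claw":1},
  {"offset":[0.068,-0.469,-0.15],"turn":[37.2,5.7,0],"claw":1},
])

```text
t: 7.85
position: [0.5364, -0.1904, 0.1757]
tool_rot: [0.635, 0.728, 0.163, -0.199]
ft_force: [-0.1, 0.2, 0.0]
finger_gap: 0.999
grip_force: 0.0
```

>>> send_rows([
  {"offset":[0,0,0],"turn":[0,0,0],"claw":1},
  {"offset":[0,0,0],"turn":[0,0,0],"claw":1},
])

```text
t: 8.05
position: [0.5392, -0.1875, 0.1827]
tool_rot: [0.634, 0.73, 0.164, -0.195]
ft_force: [1.0, -0.9, -0.2]
finger_gap: 0.998
grip_force: 0.0
```

```bash
sed -i 's/O=np.array(\[.509/O=np.array([.511/' h.py; python3 - <<'E'
from h import *
np.set_printoptions(precision=4,suppress=True)
s=observe();im=read_camera("wrist");cv2.imwrite("pics/w3.png",im[:,:,::-1]);np.save("w3.npy",s,allow_pickle=True)
Q=R.from_quat(s["tool_rot"]);x=v;z=-n;y=np.cross(z,x);T=R.from_matrix(np.c_[x,y,z])
print(s["t"],s["position"],"turn",(T*Q.inv()).as_rotvec(degrees=True),"to grip",C0+.034*n-s["position"])
E
```

```text
8.05 [ 0.5392 -0.1875  0.1827] turn [ 0.5015 -0.4075 -0.2102] to grip [-0.0056  0.0449 -0.0796]
```

View pics/w3.png

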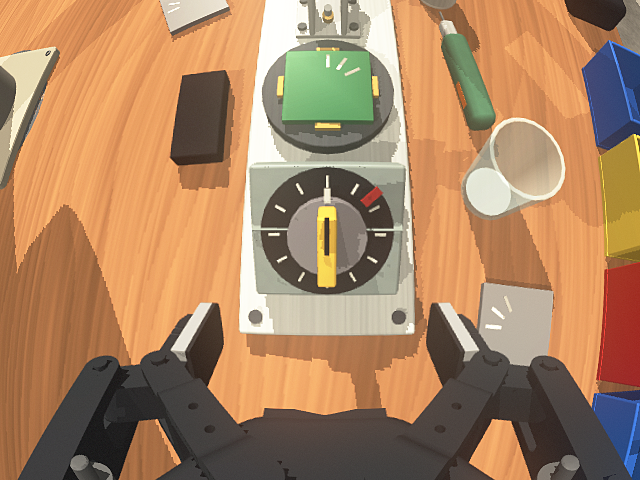

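Seen along its axis, the dial is centred at (327,228), with the pointer at (327,195) and the mark at (371,197). The bar's column, 327, is midway between the fingers.

```bash
python3 - <<'E'
from h import *
np.set_printoptions(precision=4,suppress=True)
s=np.load("w3.npy",allow_pickle=True).item();im=cv2.imread("pics/w3.png");s1=np.load("w1.npy",allow_pickle=True).item()
c,st,_=blob(im,(0,120,80),(8,255,255),(350,175,400,220));p=dplane(wray(c,s),.001);print("mark",c,st,p,np.hypot(*p),np.arctan2(*p))
print("mark tri",tri(wray(c,s),wray((369.5,142.8),s1)),"on-plane",C0+p[0]*u+p[1]*v)
h=cv2.cvtColor(im,cv2.COLOR_BGR2HSV)
# dark dial ring: ellipse centre on plate plane
m=np.zeros(im.shape[:2],np.uint8);m[160:300,255:400]=(im[160:300,255:400].max(2)<70)*255
cn=max(cv2.findContours(m,cv2.RETR_EXTERNAL,cv2.CHAIN_APPROX_NONE)[0],key=cv2.contourArea)
hull=cv2.convexHull(cn)[:,0];Q=np.array([dplane(wray(q,s),.001) for q in hull]);(cx,cy),r=cv2.minEnclosingCircle(Q.astype(np.float32));print("ring centre uv",cx,cy,r)
A=p-[cx,cy];print("mark rel ring",A,np.hypot(*A),np.arctan2(*A))
c,st,m=blob(im,(18,120,80),(35,255,255),(300,190,355,300));print("bar",c,st)
for a,b in((206,212),(215,245),(250,280),(282,288)):
    ys,xs=np.where(m[a:b]);q=(xs.min()/2+xs.max()/2,(a+b-1)/2);print(q,xs.min(),xs.max(),dplane(wray(q,s),.041))
ys,xs=np.where((im.min(2)[183:204,320:335]>190));q=(xs.mean()+320,ys.mean()+183);print("ptr",q,len(xs),dplane(wray(q,s),.011))
E
```

```text
mark [371.1733 196.4933] [360 187  23  21 225] [0.0303 0.0283] 0.041479645322690786 0.8184492518254681
mark tri (array([ 0.5581, -0.0967,  0.0856]), np.float64(1.8817211700906252e-05)) on-plane [ 0.5578 -0.0972  0.0879]
ring centre uv 0.01928483135998249 0.027195127680897713 0.03359716385602951
mark rel ring [0.011  0.0012] 0.011058891400830375 1.4666044891930363
bar [326.4118 247.3158] [ 317  206   20   82 1428]
(np.float64(326.5), 208.5) 318 335 [-0.      0.0295]
(np.float64(326.5), 229.5) 317 336 [-0.      0.0169]
(np.float64(326.5), 264.5) 317 336 [ 0.     -0.0052]
(np.float64(326.5), 284.5) 317 336 [ 0.     -0.0185]
ptr (np.float64(326.73809523809524), np.float64(194.52380952380952)) 84 [0.     0.0316]
```

>>> send_rows([
  {"offset":[-0.001,0.01,-0.018],"turn":[0.4,-0.3,-0.2],"claw":1},
  {"offset":[-0.003,0.02,-0.036],"turn":[0.4,-0.3,-0.2],"claw":1},
  {"offset":[-0.004,0.03,-0.054],"turn":[0.4,-0.3,-0.2],"claw":1},
  {"offset":[-0.005,0.04,-0.07],"turn":[0.4,-0.3,-0.2],"claw":1},
  {"offset":[-0.0056,0.045,-0.079],"turn":[0.4,-0.3,-0.2],"claw":1},
  {"offset":[-0.0056,0.045,-0.079],"turn":[0.4,-0.3,-0.2],"claw":0},
  {"offset":[-0.0056,0.045,-0.079],"turn":[0.4,-0.3,-0.2],"claw":0},
  {"offset":[-0.0056,0.045,-0.079],"turn":[0.4,-0.3,-0.2],"claw":0},
  {"offset":[-0.0056,0.045,-0.079],"turn":[0.4,-0.3,-0.2],"claw":0},
  {"offset":[-0.0056,0.045,-0.079],"turn":[0.4,-0.3,-0.2],"claw":0},
  {"offset":[-0.0056,0.045,-0.079],"turn":[0.4,-0.3,-0.2],"claw":0},
  {"offset":[-0.0056,0.045,-0.079],"turn":[0.4,-0.3,-0.2],"claw":0},
], squeeze=40)

```text
t: 9.3
position: [0.5335, -0.1437, 0.1029]
tool_rot: [0.634, 0.729, 0.168, -0.195]
ft_force: [0.2, -2.3, 4.7]
finger_gap: 0.135
grip_force: 40.5
```

>>> send_rows([
  {"offset":[0,0,0],"turn":[-0.33,2.37,-4.14],"claw":0},
  {"offset":[0,0,0],"turn":[-0.67,4.73,-8.28],"claw":0},
  {"offset":[0,0,0],"turn":[-1.0,7.1,-12.42],"claw":0},
  {"offset":[0,0,0],"turn":[-1.34,9.47,-16.56],"claw":0},
  {"offset":[0,0,0],"turn":[-1.67,11.83,-20.7],"claw":0},
  {"offset":[0,0,0],"turn":[-2.0,14.2,-24.84],"claw":0},
  {"offset":[0,0,0],"turn":[-2.34,16.57,-28.98],"claw":0},
  {"offset":[0,0,0],"turn":[-2.67,18.93,-33.12],"claw":0},
  {"offset":[0,0,0],"turn":[-3.0,21.3,-37.26],"claw":0},
  {"offset":[0,0,0],"turn":[-3.34,23.67,-41.4],"claw":0},
  {"offset":[0,0,0],"turn":[-3.34,23.67,-41.4],"claw":0},
  {"offset":[0,0,0],"turn":[-3.34,23.67,-41.4],"claw":0},
])

```text
t: 10.5
position: [0.5332, -0.1437, 0.103]
tool_rot: [0.875, 0.409, 0.075, -0.248]
ft_force: [-2.5, -2.1, 5.6]
finger_gap: 0.131
grip_force: 40.8
```

>>> send_rows([
  {"offset":[0,0,0],"turn":[0,0,0],"claw":0},
  {"offset":[0,0,0],"turn":[0,0,0],"claw":0},
  {"offset":[0,0,0],"turn":[0,0,0],"claw":1},
  {"offset":[0,0,0],"turn":[0,0,0],"claw":1},
  {"offset":[0,0,0],"turn":[0,0,0],"claw":1},
  {"offset":[0,0,0],"turn":[0,0,0],"claw":1},
  {"offset":[0,0,0],"turn":[0,0,0],"claw":1},
  {"offset":[0.002,-0.01,0.018],"turn":[0,0,0],"claw":1},
  {"offset":[0.003,-0.02,0.036],"turn":[0,0,0],"claw":1},
  {"offset":[0.004,-0.03,0.054],"turn":[0,0,0],"claw":1},
  {"offset":[0.006,-0.04,0.07],"turn":[0,0,0],"claw":1},
  {"offset":[0.007,-0.05,0.09],"turn":[0,0,0],"claw":1},
])

```text
t: 11.7
position: [0.5399, -0.1933, 0.1925]
tool_rot: [0.875, 0.409, 0.074, -0.249]
ft_force: [0.4, -0.1, -1.2]
finger_gap: 1.002
grip_force: 0.0
```

>>> send_rows([
  {"offset":[0,0,0],"turn":[0.33,-2.37,4.14],"claw":1},
  {"offset":[0,0,0],"turn":[1.0,-7.1,12.42],"claw":1},
  {"offset":[0,0,0],"turn":[1.34,-9.47,16.56],"claw":1},
  {"offset":[0,0,0],"turn":[1.67,-11.83,20.7],"claw":1},
  {"offset":[0,0,0],"turn":[2.0,-14.2,24.84],"claw":1},
  {"offset":[0,0,0],"turn":[2.67,-18.93,33.12],"claw":1},
  {"offset":[0,0,0],"turn":[3.34,-23.67,41.4],"claw":1},
  {"offset":[0,0,0],"turn":[3.34,-23.67,41.4],"claw":1},
  {"offset":[0,0,0],"turn":[3.34,-23.67,41.4],"claw":1},
])

```text
t: 12.6
position: [0.5401, -0.1931, 0.1922]
tool_rot: [0.634, 0.729, 0.168, -0.196]
ft_force: [0.5, 0.5, -0.1]
finger_gap: 1.0
grip_force: 0.0
```

```bash
python3 - <<'E'
from h import *
s=observe();im=read_camera("wrist");cv2.imwrite("pics/w4.png",im[:,:,::-1]);np.save("w4.npy",s,allow_pickle=True)
print(s["t"],s["position"])
E
```

```text
12.6 [ 0.54005945 -0.1931155   0.19219373]
```

View pics/w4.png

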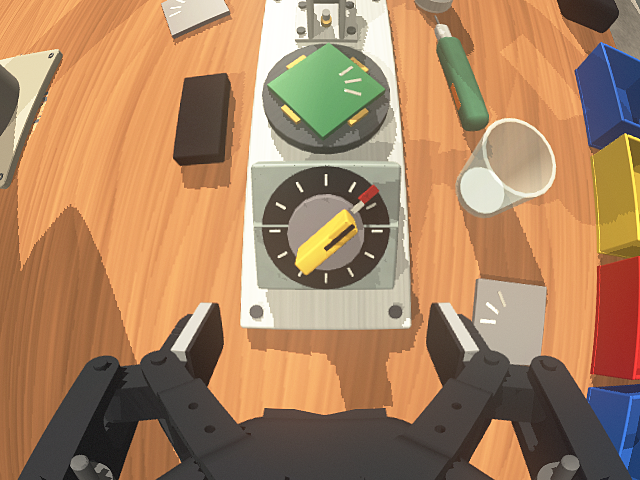

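The white pointer (352,212)–(365,201) lines up with the red mark (361,203)–(378,187). The coaster has turned with the table and lies flat between its lugs. Next I'll go back to the handle.

>>> send_rows([
  {"offset":[0,0,0.045],"turn":[-4,-0.5,0],"claw":1},
  {"offset":[0,0.02,0.09],"turn":[-9,-1.2,0],"claw":1},
  {"offset":[-0.005,0.05,0.125],"turn":[-14,-2,0],"claw":1},
  {"offset":[-0.01,0.095,0.14],"turn":[-20,-2.8,0],"claw":1},
  {"offset":[-0.015,0.14,0.14],"turn":[-26,-3.6,0],"claw":1},
  {"offset":[-0.022,0.185,0.14],"turn":[-32,-4.5,0],"claw":1},
  {"offset":[-0.03,0.23,0.14],"turn":[-38,-5.3,0],"claw":1},
  {"offset":[-0.037,0.275,0.14],"turn":[-44,-6.2,0],"claw":1},
  {"offset":[-0.044,0.32,0.14],"turn":[-50,-7,0],"claw":1},
  {"offset":[-0.051,0.365,0.14],"turn":[-56,-7.8,0],"claw":1},
  {"offset":[-0.058,0.41,0.14],"turn":[-61,-8.5,0],"claw":1},
  {"offset":[-0.064,0.455,0.14],"turn":[-65,-9.1,0],"claw":1},
])

```text
t: 13.85
position: [0.475, 0.2643, 0.3325]
tool_rot: [0.625, 0.717, -0.202, 0.232]
ft_force: [1.0, -0.0, 0.8]
finger_gap: 1.002
grip_force: 0.0
```

>>> send_rows([
  {"offset":[-0.004,0.03,-0.03],"turn":[0,0,0],"claw":1},
  {"offset":[-0.005,0.04,-0.06],"turn":[0,0,0],"claw":1},
  {"offset":[-0.005,0.04,-0.09],"turn":[0,0,0],"claw":1},
  {"offset":[-0.005,0.04,-0.09],"turn":[0,0,0],"claw":1},
  {"offset":[-0.005,0.04,-0.09],"turn":[0,0,0],"claw":1},
])

```text
t: 14.35
position: [0.4709, 0.3014, 0.2426]
tool_rot: [0.626, 0.717, -0.203, 0.231]
ft_force: [0.4, 0.4, 0.7]
finger_gap: 1.005
grip_force: 0.0
```

```bash
python3 - <<'E'
from h import *
np.set_printoptions(precision=4,suppress=True)
s=observe();Q=R.from_quat(s["tool_rot"]);T=R.from_quat([.6229,.7176,-.2042,.2353])
print(s["t"],s["position"],"turn",(T*Q.inv()).as_rotvec(degrees=True),"off",np.array([.4811,.232,.1103])-s["position"])
im=read_camera("wrist");c,st,_=blob(cv2.cvtColor(im,cv2.COLOR_RGB2BGR),(0,150,60),(8,255,255),(230,130,420,400));print(c,st)
s4=np.load("w4.npy",allow_pickle=True).item()
for q in((358.5,206.5),(370,194)):
    p=dplane(wray(q,s4),.001 if q[0]>365 else .011);print(p,np.arctan2(*p))
E
```

```text
14.35 [0.4709 0.3014 0.2426] turn [-0.5046 -0.2182  0.317 ] off [ 0.0102 -0.0694 -0.1323]
[325.1518 201.5729] [ 314  174   25   59 1166]
[0.023  0.0214] 0.8210191465457721
[0.032  0.0283] 0.845941331565786
```

>>> send_rows([
  {"offset":[0,0,-0.035],"turn":[-0.5,0,0],"claw":1},
  {"offset":[0.002,-0.015,-0.057],"turn":[-0.5,0,0],"claw":1},
  {"offset":[0.005,-0.035,-0.085],"turn":[-0.5,0,0],"claw":1},
  {"offset":[0.008,-0.055,-0.112],"turn":[-0.5,0,0],"claw":1},
  {"offset":[0.01,-0.069,-0.132],"turn":[-0.5,0,0],"claw":1},
  {"offset":[0.01,-0.069,-0.132],"turn":[-0.5,0,0],"claw":0},
  {"offset":[0.01,-0.069,-0.132],"turn":[-0.5,0,0],"claw":0},
  {"offset":[0.01,-0.069,-0.132],"turn":[-0.5,0,0],"claw":0},
  {"offset":[0.01,-0.069,-0.132],"turn":[-0.5,0,0],"claw":0},
  {"offset":[0.01,-0.069,-0.132],"turn":[-0.5,0,0],"claw":0},
  {"offset":[0.01,-0.069,-0.132],"turn":[-0.5,0,0],"claw":0},
  {"offset":[0.01,-0.069,-0.132],"turn":[-0.5,0,0],"claw":0},
], squeeze=30)

```text
t: 15.6
position: [0.481, 0.2341, 0.1119]
tool_rot: [0.624, 0.717, -0.205, 0.233]
ft_force: [-5.9, 1.9, 7.4]
finger_gap: 0.203
grip_force: 29.6
```

>>> send_rows([
  {"offset":[0.0005,-0.0038,0.0101],"turn":[3,0.4,0],"claw":0},
  {"offset":[0.0013,-0.0092,0.0209],"turn":[6,0.8,0],"claw":0},
  {"offset":[0.0022,-0.0157,0.0311],"turn":[9,1.3,0],"claw":0},
  {"offset":[0.0033,-0.0233,0.0405],"turn":[12,1.7,0],"claw":0},
  {"offset":[0.0044,-0.0317,0.049],"turn":[15,2.1,0],"claw":0},
  {"offset":[0.0058,-0.041,0.0566],"turn":[18,2.5,0],"claw":0},
  {"offset":[0.0072,-0.051,0.0632],"turn":[21,2.9,0],"claw":0},
  {"offset":[0.0087,-0.0616,0.0687],"turn":[24,3.4,0],"claw":0},
  {"offset":[0.0102,-0.0728,0.073],"turn":[27,3.8,0],"claw":0},
  {"offset":[0.0118,-0.0842,0.0762],"turn":[30,4.2,0],"claw":0},
  {"offset":[0.0135,-0.0961,0.0781],"turn":[33,4.6,0],"claw":0},
  {"offset":[0.0152,-0.11,0.0787],"turn":[36,5,0],"claw":0},
])

```text
t: 16.8
position: [0.4963, 0.1236, 0.1906]
tool_rot: [0.656, 0.755, 0.001, -0.003]
ft_force: [-2.0, -0.7, -2.1]
finger_gap: 0.201
grip_force: 29.3
```

>>> send_rows([
  {"offset":[0,0,0],"turn":[0,0,0],"claw":0},
  {"offset":[0,0,0],"turn":[0,0,0],"claw":0},
  {"offset":[0,0,0],"turn":[0,0,0],"claw":0},
])

```text
t: 17.1
position: [0.4965, 0.1225, 0.1905]
tool_rot: [0.657, 0.754, -0.0, -0.001]
ft_force: [-5.0, -3.4, 6.9]
finger_gap: 0.201
grip_force: 30.3
```

Back at the shut position (TCP y 0.1225, against 0.123 at the start). I'll release and rise straight up.

>>> send_rows([
  {"offset":[0,0,0],"turn":[0,0,0],"claw":1},
  {"offset":[0,0,0],"turn":[0,0,0],"claw":1},
  {"offset":[0,0,0],"turn":[0,0,0],"claw":1},
  {"offset":[0,0,0],"turn":[0,0,0],"claw":1},
  {"offset":[0,0,0],"turn":[0,0,0],"claw":1},
  {"offset":[0,0,0.03],"turn":[0,0,0],"claw":1},
  {"offset":[0,0,0.06],"turn":[0,0,0],"claw":1},
  {"offset":[0,0,0.09],"turn":[0,0,0],"claw":1},
  {"offset":[0,0,0.12],"turn":[0,0,0],"claw":1},
  {"offset":[0,0,0.15],"turn":[0,0,0],"claw":1},
  {"offset":[0,0,0.15],"turn":[0,0,0],"claw":1},
  {"offset":[0,0,0.15],"turn":[0,0,0],"claw":1},
])

```text
t: 18.3
position: [0.4967, 0.1229, 0.3397]
tool_rot: [0.656, 0.754, 0.0, -0.001]
ft_force: [0.6, -0.6, 0.2]
finger_gap: 1.003
grip_force: 0.0
```

```bash
python3 - <<'E'
from h import *
s=observe();print(s["t"],s["position"],s["ft_force"])
im=read_camera("scene");cv2.imwrite("pics/s3.png",cv2.resize(im[130:370,210:470,::-1],None,fx=2.4,fy=2.4))
E
```

```text
18.3 [0.49670172 0.12290887 0.33968858] [ 0.56184437 -0.63169104  0.20360035]
```

View pics/s3.png

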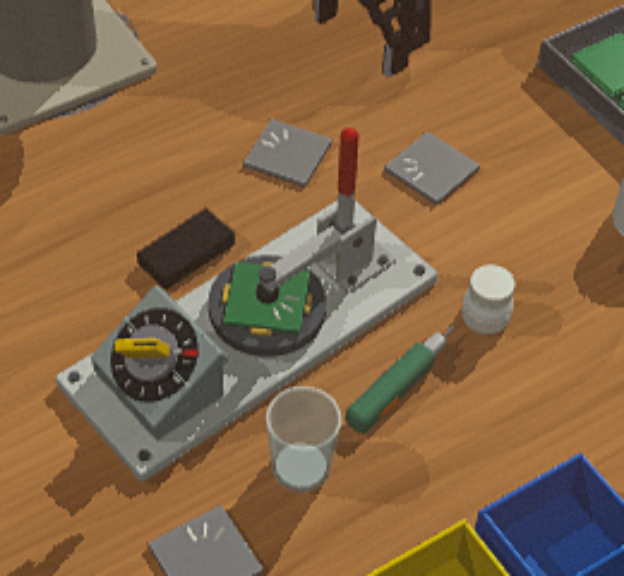

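The handle stands upright at (348,160) and the pad is on the glass at (267,290). The pointer is at the mark near (188,352), the coaster is in its nest, and the bystanders haven't moved.

```bash
python3 -c "
from plant import *
print(hand_in())"
```

```text
the job is handed in; nothing more can be done
None
```

I handed the job in at about 18 s: in the last pictures the clamp is shut on the glass, the dial is at the red mark (about 0.03 rad off), and the coaster and bystanders are in place; pad force was not measured, and the hand-in returned no verdict.

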